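# Salt shaker to the front of the spice carousel

### The job

Take the salt shaker out of the breakfast caddy and stand it in the one free ring of the spice carousel. Turn the carousel until the shaker is at the front, over the middle of the spoon tray, and finish while still holding the carousel still (not the shaker) so that I can unscrew the shaker's cap and fill it. The spice jars stay upright in their rings, and the other things in the caddy and the teaspoon stay where they are.

Things in the scene. Friction and masses are not known exactly. Their poses are not given: they have to be found in the camera images.
- salt_shaker: Salt shaker, clear body with domed grey metal cap; 44 mm dia., 90 mm tall, 0.08 to 0.17 kg. Straight body up to 70 mm above its underside, cap 34 mm dia. above. Origin: centre of underside, z up. Starts upright in any one of the caddy's compartments; a pinch across the body 55 to 72 mm above its underside clears the caddy and its other contents.
- caddy: Pale wooden box, fixed, 174 x 174 mm, 42 mm high, floor top at 6 mm, walls 8 mm, divided two by two (compartment centres 41 mm either way from the middle, dividers 6 mm thick, 36 mm high); small steel bail handles on the two x ends. Origin: centre of underside.
- carousel_foot: Fixed wooden foot of the spice carousel, 200 mm dia. The carousel's front is this body's -x side, which roughly looks at the robot: there the spoon tray, 176 mm wide and 14 mm high, sticks out to 185 mm from the axis. Origin: on the carousel's axis at worktop height, z up.
- turntable: Revolving part, turns endlessly either way about z, friction 0.03 N m. Wooden disc 244 mm dia., top 32 mm above worktop; five wire rings (inner dia. 52, 30 mm above the disc, centres 85 mm from the axis, every 72 deg), one empty; slim post with knob. Origin: on the axis, 20 mm above worktop; -x points to the free ring, which is at the front when yaw equals carousel_foot's.
- free_ring (a point): Centre of the free ring, at the height of the disc's top (where the shaker's origin goes). Turns with the carousel. Jars stand in the rings either side, 100 mm away centre to centre; the knob's side is 65 mm away from this point.
- knob (a point): Centre of the knob on top of the post, 151 mm above the worktop. Round wooden knob, 40 mm dia., straight side from 12 mm below to 12 mm above this point, top 17 mm above it; the jars' tops are 14 mm below this point.
- jar_1: First black-capped glass spice jar, 41 mm dia., 105 mm tall; origin: centre of underside, z up. Stands loose in a ring of the carousel; stays in its ring. In the ring 72 deg counterclockwise (seen from above) from the free one.
- jar_2: Second black-capped glass spice jar, 41 mm dia., 105 mm tall; origin: centre of underside, z up. Stands loose in a ring of the carousel; stays in its ring. In the ring 144 deg counterclockwise from the free one.
- jar_3: Third black-capped glass spice jar, 41 mm dia., 105 mm tall; origin: centre of underside, z up. Stands loose in a ring of the carousel; stays in its ring. In the ring 216 deg counterclockwise from the free one.
- jar_4: Fourth black-capped glass spice jar, 41 mm dia., 105 mm tall; origin: centre of underside, z up. Stands loose in a ring of the carousel; stays in its ring. In the ring 288 deg counterclockwise from the free one.
- egg_cup_a: White egg cup, 47 mm dia., 54 mm tall. One of the four things in the caddy; stays where it is. Origin: centre of underside, z up.
- egg_cup_b: Terracotta-brown egg cup, 47 mm dia., 54 mm tall. One of the four things in the caddy; stays where it is. Origin: centre of underside, z up.
- small_glass: Small clear glass, 46 mm dia., 59 mm tall. One of the four things in the caddy; stays where it is. Origin: centre of underside, z up.
- teaspoon: Teaspoon, 139 mm long, lying across the spoon tray; stays there. Origin: about its middle.

How it is judged:
By the outcome, as a careful person would: the job done as asked, in the order asked, and still so for the second after the job is handed in, while the arm keeps its last pose, push and grip.
It also fails if it takes over 64 s, if anything falls off the work surface, if the arm or the gripper's body presses on something with over 40 N, if the wrist force passes 120 N, or if a joint passes its speed limit or range.

### The arm

A 7-joint arm with a two-finger parallel gripper is mounted at the origin on a cart in front of the work surface, level with it; the furniture and walls round the work are solid. World frame = base frame: x ahead of the robot, y to its left, z up, the work surface at z = 0. Lengths are in m, angles in rad, forces in N, time in s.
With the tool pointing down it reaches from about 0.425 to 0.875 m from the base axis. Payload 4.7 kg.
Tool frame: the origin (TCP) lies midway between the tips of the shut fingers; the grasp point (between the pads) lies bot.grip_depth behind it (bot.grip_depth is the distance from the TCP to the grasp point, in m); z points along the fingers, y is the line along which they close (so a half turn about z gives the same grasp; the last joint's range is limited). The gripper opens to 87 mm and grips with 3 to 60 N. Pads are 19 mm wide; open, the fingers measure 117 mm over their backs; the gripper's body (75 mm by 190 mm) begins 51 mm behind the grasp point.
Start: joints at [1.289, 0.321, -0.07, 1.45, 0.023, 1.371, -0.057], TCP at [0.189, -0.622, 0.223] pointing down, gripper open.
Joint ranges: [-2.86, 2.86], [-0.3, 2.09], [-1.38, 1.24], [0.06, 2.45], [-1.56, 4.7], [0.09, 2.05], [-2.69, 2.69]. Speed limits (rad/s): [2.57, 2.57, 3.14, 3.14, 3.14, 3.14, 3.14].

### API

Orientations are given as a unit quaternion [x, y, z, w].
In Python, from workcell import bot gives the robot as it stands. The module is installed in compiled form; this text tells all that it offers.
- The arm moves only by the tool send_rows, never from a script. Its argument "rows" is text: rows parted by semicolons, each of 7 numbers parted by spaces: the shift along the tool's x, y, z in cm, then the turn, a rotation vector about the tool's x, y, z in rad, then the opening, from 0 (shut) to 1 (fully open). A call has 1 to 5 rows; each row shifts and turns the commanded pose from where the row before left it, along the tool's axes as they then stand; what a row does not reach is not made up. A row lasts 1/10 s, in which the tool goes at most 50 mm and 8.59 degrees, less where a joint would pass 70% of its speed; a pose out of reach is approached as far as the arm can. A call is refused whole if a number of a shift passes 5 or a number of a turn 0.15, either way. A call with a gripper value outside its range is refused whole. The fingers move at their own pace and stop on an object; "grip_force" is the grip in N (left out, the last holds). Time passes only in rows, so rows that do not move let the fingers close. It gives the time, the measured TCP pose, the force, the opening and the grip force at its end, in the units of the state.
- bot.observe(): the state, without advancing time (a new reading comes with each control period).
- bot.camera(name): name is "side" or "top"; returns a dict with "pixels" (400x640x3 uint8, red, green, blue), "z_map" (400x640 float32, m along the optical axis (not along the pixel's ray), 0 where there is no reading), "fx", "fy", "cx", "cy" (pixels), "view" (4x4, takes a point from world to camera coordinates). Camera axes: x right, y up, looking along -z (the intrinsics and any distortion apply to the point x, -y, -z); pixel columns grow to the right and rows downward; lengths in m; the calibration is good to about 2 mm. A picture is of the moment at which its call begins.
- bot.sign_off(): hands the job in; it is judged then, once.
The state is a dict: "clock": time; "joint_pos": joint angles; "qd": joint speeds; "joint_efforts": joint torques, N m; "position": TCP position; "orientation": TCP orientation; "ft_force": force on the tool from outside, world axes, zero at the start; "torque": the same for the moment, N m; "width": opening from 0.0 (shut) to 1.0 (fully open); "grip_force": force on a finger pad.
Only numpy, scipy, OpenCV 4.12 (cv2) and the standard library are available. Lean on these libraries where they do the work, as an engineer would, in place of code of your own. Each camera call takes 0.05 s, during which the arm holds its last target. There are 200 camera calls.

## Working session

There is one attempt and no reset: what is moved stays moved. The work goes in short steps, Python scripts to look and compute and a tool call to move; the robot and the scene stay as the last step left them, time stands still between calls to the robot, and variables do not carry over. Pictures are saved under pics/ and viewed, at most 10 in all, crops included, and the job is handed in when it is done.

Besides the shell and the picture viewer there is one more tool, called after "Emit:" as name(argument=value, ...) on one line, values as JSON. send_rows: Moves the arm, as the interface text tells. Its arguments: {"type":"object","properties":{"rows":{"type":"string"},"grip_force":{"type":"number"}},"required":["rows"]}

```bash
mkdir -p pics; cat > h.py <<'E'
import numpy as np, cv2
from workcell import bot
def cloud(c):
    z=c["z_map"].astype(float); v,u=np.mgrid[0:z.shape[0],0:z.shape[1]]
    p=np.stack([(u-c["cx"])/c["fx"]*z,-(v-c["cy"])/c["fy"]*z,-z,np.ones_like(z)],-1)
    w=(p@np.linalg.inv(c["view"]).T)[...,:3]; w[z<=0]=np.nan
    return w
def proj(c,p):
    q=c["view"]@np.r_[p,1]; return np.array([c["cx"]+c["fx"]*q[0]/-q[2], c["cy"]-c["fy"]*q[1]/-q[2]])
E
python3 - <<'E'
from h import *
s=bot.observe(); print(s, bot.grip_depth)
for n in("top","side"):
    c=bot.camera(n); cv2.imwrite(f"pics/{n}0.png",c["pixels"][...,::-1]); np.savez(f"{n}0.npz",**c)
    print(n,c["fx"],c["fy"],c["cx"],c["cy"],c["view"].round(3).tolist(),[k for k in c])
E
```

```text
{'clock': 0.0, 'joint_pos': array([ 1.2890998 ,  0.32180263, -0.07011293,  1.45167456,  0.02261338,
        1.370807  , -0.05690394]), 'qd': array([ 3.46372989e-05,  4.11978337e-04, -4.06930083e-04, -4.49992936e-04,
        1.23656226e-07,  1.90848238e-03,  9.61795054e-04]), 'joint_efforts': array([ 1.29491771e-03, -4.91288567e+01, -4.03579753e-01, -3.12533927e+01,
       -6.40462409e-02,  4.38146282e-02,  1.72934147e-04]), 'position': array([ 0.18927766, -0.62124795,  0.2214752 ]), 'orientation': array([ 9.89078396e-01,  1.47387316e-01, -1.91294021e-04, -9.32541803e-04]), 'ft_force': array([ 0.40939896, -0.08417621, -0.80361518]), 'torque': array([-0.03697133,  0.01744249, -0.00034387]), 'grip_force': 0.0, 'width': 0.9993295501586779} 0.0187
top 519.2307192667452 519.2307192667452 324.92348628249664 195.79332832831903 [[-0.03, -1.0, -0.005, 0.067], [0.974, -0.03, 0.223, -0.549], [-0.223, 0.002, 0.975, -1.223], [0.0, 0.0, 0.0, 1.0]] ['pixels', 'z_map', 'fx', 'fy', 'cx', 'cy', 'view']
side 436.01365440177346 436.01365440177346 325.4220792635154 197.6706376417813 [[-0.968, -0.251, -0.005, 0.546], [0.128, -0.511, 0.85, -0.141], [-0.216, 0.822, 0.526, -1.059], [0.0, 0.0, 0.0, 1.0]] ['pixels', 'z_map', 'fx', 'fy', 'cx', 'cy', 'view']
```

View pics/top0.png

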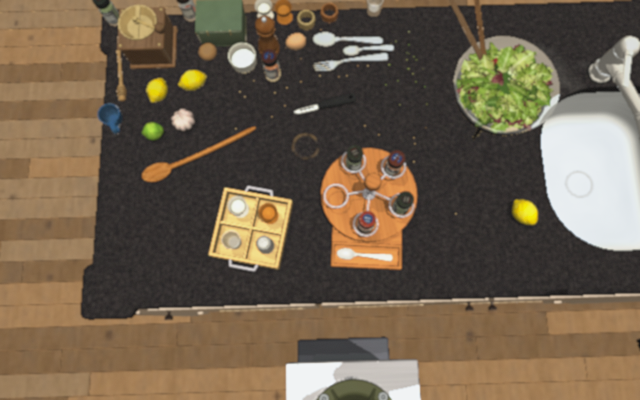

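View pics/side0.png

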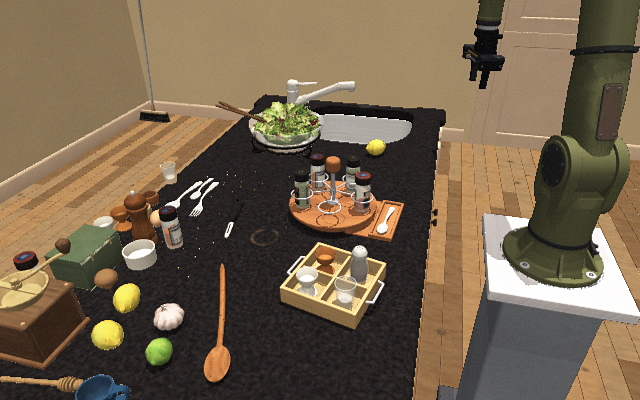

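Top view: caddy centred about (251,228), with the grey-domed shaker in its front-right compartment (264,243). The carousel knob is about (371,182), the free ring about (336,196) on the left (+y), and the spoon tray below at about (367,255). The side view agrees. The carousel has to turn roughly 90° counterclockwise.

```bash
cat >> h.py <<'E'
from scipy.optimize import least_squares
def circ(P,r=None):
    f=(lambda q:np.hypot(*(P-q[:2]).T)-(r or q[2]))
    s=least_squares(f,np.r_[P.mean(0),r or .02],loss="soft_l1",f_scale=.002); return s.x,np.sqrt(np.mean(s.fun**2))
def blobs(c,box,zlo,zhi,minn=12):
    """components of pixels in a height band, in an xy box"""
    w=cloud(c); x0,x1,y0,y1=box
    m=(w[...,0]>x0)&(w[...,0]<x1)&(w[...,1]>y0)&(w[...,1]<y1)&(w[...,2]>zlo)&(w[...,2]<zhi)
    n,l=cv2.connectedComponents(m.astype(np.uint8))
    return [(w[l==i],np.argwhere(l==i).mean(0)[::-1]) for i in range(1,n) if (l==i).sum()>=minn]
E
python3 - <<'E'
from h import *
np.set_printoptions(precision=4,suppress=True)
for n in("top","side"):
    c=dict(np.load(n+"0.npz")); w=cloud(c)
    uv=(251,228) if n=="top" else (335,280)
    print(n,"floor z",np.nanmedian(w[w[...,2]<.01][:,2]) , "px", [w[v,u] for u,v in ([(371,182),(264,243),(336,187),(367,230)] if n=="top" else [(333,162),(360,255)])])
    for nm,box,zl,zh in(("knob+caps",(.4,.85,-.25,.1),.128,.18),("caddy tall",(.4,.75,.1,.4),.07,.12),("caddy mid",(.4,.75,.1,.4),.052,.068),("caddy rim",(.4,.75,.1,.4),.030,.048),("disc",(.4,.85,-.25,.15),.022,.042),("tray",(.3,.65,-.25,.1),.008,.02)):
        for p,c0 in blobs(c,box,zl,zh):
            r=cv2.minAreaRect((p[:,:2]*1000).astype(np.float32))
            print(nm,len(p),c0.round(1),"mean",p.mean(0),"zmax",p[:,2].max(),"mm rect",[np.round(x,1) for x in r])
E
```

```text
top floor z -0.004642187703238987 px [array([ 0.5556, -0.0551,  0.1663]), array([0.4331, 0.1982, 0.0935]), array([0.5793, 0.0218, 0.0323]), array([ 0.4571, -0.0468,  0.0917])]
knob+caps 233 [354.2 152.9] mean [ 0.6356 -0.0216  0.1366] zmax 0.14297435732437913 mm rect [array([635.9, -21.2]), array([38.2, 39. ]), np.float64(88.9)]
knob+caps 234 [395.7 158.1] mean [ 0.6196 -0.1191  0.1369] zmax 0.14236157991755483 mm rect [array([ 620.2, -119.2]), array([39.2, 39.5]), np.float64(52.6)]
knob+caps 253 [371.9 181.4] mean [ 0.5576 -0.0576  0.1636] zmax 0.17265638540642247 mm rect [array([559.5, -58. ]), array([36.4, 37.5]), np.float64(88.0)]
knob+caps 240 [404.6 198.9] mean [ 0.5201 -0.1337  0.1374] zmax 0.14354454413614381 mm rect [array([ 520.3, -133.9]), array([37.6, 40.1]), np.float64(0.0)]
knob+caps 241 [366.6 218.8] mean [ 0.4759 -0.0436  0.1368] zmax 0.1440286401796682 mm rect [array([476.4, -43.9]), array([37.7, 39.8]), np.float64(43.0)]
caddy tall 172 [262.9 242.2] mean [0.4355 0.2012 0.0901] zmax 0.09885518326540521 mm rect [array([436.6, 202.3]), array([32.8, 32.9]), np.float64(2
[... 7284 characters left out ...]
] zmax 0.04178095994758935 mm rect [array([555. , -25.4]), array([240.7, 179.8]), np.float64(5.1)]
disc 167 [329.2 206.6] mean [ 0.5612 -0.0315  0.0333] zmax 0.04148842280376641 mm rect [array([560.8, -29.5]), array([44.5, 53.9]), np.float64(79.1)]
disc 18 [320.  245.1] mean [0.5391 0.1454 0.0392] zmax 0.04197221773018467 mm rect [array([539.1, 144.3]), array([14.2,  9. ]), np.float64(12.0)]
tray 401 [385.4 219.7] mean [ 0.4068 -0.0394  0.0127] zmax 0.017648474207178855 mm rect [array([408.6, -45.6]), array([177.9,  69.2]), np.float64(85.2)]
tray 151 [384.8 221.2] mean [ 0.4073 -0.0304  0.0125] zmax 0.019396280985432668 mm rect [array([407.6, -42.9]), array([134.4,  28.1]), np.float64(84.7)]
```

```bash
cat >> h.py <<'E'
from scipy.spatial.transform import Rotation as R
def plan(pos,yaw,n,s=None,p0=None,q0=None):
    """n rows from commanded/measured pose to TCP pos, closing line (tool y) at world azimuth yaw [deg], tool down"""
    s=s or bot.observe(); p=np.array(s["position"] if p0 is None else p0); A=R.from_quat(s["orientation"] if q0 is None else q0)
    y=np.array([np.cos(np.radians(yaw)),np.sin(np.radians(yaw)),0]); best=None
    for k in(1,-1):
        Yk=y*k; B=R.from_matrix(np.c_[np.cross(Yk,[0,0,-1]),Yk,[0,0,-1]])
        if best is None or (A.inv()*B).magnitude()<(A.inv()*best).magnitude(): best=B
    rv=(A.inv()*best).as_rotvec(); pos=np.array(pos)
    print("total tool-frame shift cm",(A.inv().apply(pos-p)*100).round(2),"turn",rv.round(3))
    for i in range(n):
        Ai=A*R.from_rotvec(rv*i/n); print(*(Ai.inv().apply((pos-p)/n)*100).round(2),*(rv/n).round(3),sep=" ",end="; ")
    print(); return pos,best.as_quat()
E
python3 - <<'E'
from h import *
np.set_printoptions(precision=4,suppress=True)
C={n:dict(np.load(n+"0.npz")) for n in("top","side")}; W={n:cloud(C[n]).reshape(-1,3) for n in C}
def near(n,x,y,r,zl,zh): 
    w=W[n]; return w[(np.hypot(w[:,0]-x,w[:,1]-y)<r)&(w[:,2]>zl)&(w[:,2]<zh)]
for ns in(("top",),("side",),("top","side")):
    k=np.concatenate([near(n,.557,-.057,.03,.14,.162) for n in ns]); print(ns,"knob side",len(k),circ(k[:,:2],.020))
    # wires
    pts=np.concatenate([near(n,.557,-.057,.135,.056,.068) for n in ns])[:,:2]
    def f(q):
        a=q[2]+np.arange(5)*2*np.pi/5; c=np.c_[q[0]+.085*np.cos(a),q[1]+.085*np.sin(a)]
        d=np.hypot(pts[:,None,0]-c[:,0],pts[:,None,1]-c[:,1]); return np.clip(np.abs(d-.0275).min(1),0,.008)
    best=min((least_squares(f,[.557,-.057,np.radians(a)],loss="soft_l1",f_scale=.001,diff_step=1e-4) for a in range(84,110,3)),key=lambda s:s.cost)
    print(" wires",len(pts),best.x[:2],np.degrees(best.x[2]),"cost/n",best.cost/len(pts))
    fr=np.concatenate([near(n,.552,.025,.035,.055,.07) for n in ns]); 
    if len(fr)>5: x,e=circ(fr[:,:2],.0275); print(" free ring",len(fr),x[:2],e)
    b=np.concatenate([near(n,.436,.203,.032,.05,.073) for n in ns]); print(" shaker body",circ(b[:,:2],.022))
    b=np.concatenate([near(n,.436,.203,.03,.078,.088) for n in ns]); print(" cap side",len(b),circ(b[:,:2],.017))
    j=[circ(np.concatenate([near(n,x,y,.03,.128,.1345) for n in ns])[:,:2],.0205)[0][:2] for x,y in((.635,-.021),(.619,-.119),(.519,-.133),(.475,-.043))]; print(" jars",np.array(j).tolist())
E
```

```text
('top',) knob side 53 (array([ 0.5618, -0.0592,  0.02  ]), np.float64(0.001025060433525145))
 wires 117 [ 0.568  -0.0619] 98.45093834108401 cost/n 1.6456829859240263e-06
 free ring 35 [0.5492 0.0254] 0.0016600908423107486
 shaker body (array([0.4407, 0.2057, 0.022 ]), np.float64(0.001647671946354241))
 cap side 47 (array([0.4383, 0.2025, 0.017 ]), np.float64(0.0015403716021585722))
 jars [[0.6371894673579686, -0.020211734816428673], [0.6141066526103315, -0.12803839978072024], [0.5229849697258615, -0.1325474682400235], [0.4782480578381991, -0.04557262600686833]]
('side',) knob side 118 (array([ 0.5589, -0.0602,  0.02  ]), np.float64(0.0015037152974323015))
 wires 133 [ 0.56   -0.0673] 97.66189600835777 cost/n 1.5934397294913702e-06
 free ring 6 [0.5483 0.0247] 0.001365451550728784
 shaker body (array([0.436 , 0.1973, 0.022 ]), np.float64(0.001936628177461569))
 cap side 66 (array([0.4355, 0.2016, 0.017 ]), np.float64(0.0013048972725771685))
 jars [[0.6349459000712779, -0.023346615311582507], [0.6193036204133252, -0.12042410104949304], [0.5188695802994732, -0.1354134001101778], [0.4746050433394543, -0.04547440557516458]]
('top', 'side') knob side 171 (array([ 0.5602, -0.0599,  0.02  ]), np.float64(0.0016768286120203697))
 wires 250 [ 0.5655 -0.0651] 98.20131504402752 cost/n 2.1772217163069644e-06
 free ring 41 [0.549  0.0252] 0.001642854890029735
 shaker body (array([0.4383, 0.1984, 0.022 ]), np.float64(0.0035033637787414964))
 cap side 113 (array([0.4368, 0.202 , 0.017 ]), np.float64(0.0017385893966515916))
 jars [[0.6361653638958271, -0.02264301158891759], [0.6184036953095604, -0.12155293560477871], [0.5208614112219149, -0.13488960270917771], [0.47610563797466804, -0.04540972010215511]]
```

Emit:
send_rows(rows="4.3 -0.7 -0.6 0 0 -0.066 0.75; 4.3 -0.7 -0.6 0 0 -0.066 0.75; 4.3 -0.7 -0.6 0 0 -0.066 0.75; 4.3 -0.7 -0.6 0 0 -0.066 0.75; 4.2 -0.7 -0.6 0 0 -0.066 0.75")

```text
clock: 0.6
position: [0.3703, -0.5004, 0.2522]
orientation: [0.951, 0.309, -0.0, -0.0]
ft_force: [0.1, -0.2, -0.3]
width: 0.762
grip_force: 0.0
```

Emit:
send_rows(rows="4.1 -0.7 0 0 0 -0.066 0.75; 4.1 -0.7 0 0 0 -0.066 0.75; 4.0 -0.7 0 0 0 -0.066 0.75; 4.0 -0.7 0 0 0 -0.066 0.75; 4.0 -0.7 0 0 0 -0.066 0.75")

```text
clock: 1.1
position: [0.4919, -0.3368, 0.252]
orientation: [0.887, 0.461, -0.0, -0.0]
ft_force: [0.5, -1.0, 0.8]
width: 0.751
grip_force: 0.0
```

Emit:
send_rows(rows="3.9 -0.7 0 0 0 -0.066 0.75; 3.9 -0.7 0 0 0 -0.066 0.75; 3.8 -0.7 0 0 0 -0.066 0.75; 3.8 -0.7 0 0 0 -0.066 0.75; 3.7 -0.7 0 0 0 -0.066 0.75")

```text
clock: 1.6
position: [0.5491, -0.1521, 0.252]
orientation: [0.799, 0.601, -0.0, -0.0]
ft_force: [0.2, -0.5, 0.0]
width: 0.748
grip_force: 0.0
```

Emit:
send_rows(rows="3.6 -0.7 0 0 0 -0.066 0.75; 3.6 -0.7 0 0 0 -0.066 0.75; 3.5 -0.7 0 0 0 -0.066 0.75; 3.5 -0.7 0 0 0 -0.066 0.75; 3.5 -0.7 0 0 0 -0.066 0.75")

```text
clock: 2.1
position: [0.5411, 0.027, 0.2521]
orientation: [0.69, 0.724, -0.0, -0.0]
ft_force: [0.1, 0.3, -0.0]
width: 0.751
grip_force: 0.0
```

```bash
python3 -c "
from h import *
s=bot.observe();print(s['clock'],s['position'],s['orientation'],s['joint_pos'].round(2),s['width'])
plan([.437,.202,.15],20,5)"
```

```text
2.1 [0.54110523 0.02698098 0.25210176] [ 6.89980963e-01  7.23827453e-01 -1.83212241e-04 -2.35444572e-04] [ 0.54  0.12 -0.69  1.66  0.08  1.39 -0.11] 0.7509199594082393
total tool-frame shift cm [17.98 -9.56 10.22] turn [-0.001 -0.    -0.301]
3.6 -1.91 2.04 -0.0 -0.0 -0.06; 3.7 -1.69 2.04 -0.0 -0.0 -0.06; 3.8 -1.47 2.04 -0.0 -0.0 -0.06; 3.88 -1.23 2.04 -0.0 -0.0 -0.06; 3.95 -1.0 2.04 -0.0 -0.0 -0.06;
```

Emit:
send_rows(rows="3.6 -1.9 1.5 0 0 -0.06 0.75; 3.7 -1.7 1.5 0 0 -0.06 0.75; 3.8 -1.5 2 0 0 -0.06 0.75; 3.9 -1.2 2 0 0 -0.06 0.75; 3.9 -1.0 2 0 0 -0.06 0.75")

```text
clock: 2.6
position: [0.437, 0.2016, 0.1617]
orientation: [0.574, 0.819, -0.0, 0.0]
ft_force: [0.2, -0.4, 0.2]
width: 0.751
grip_force: 0.0
```

Emit:
send_rows(rows="0 0 0 0 0 0 0.75; 0 0 0 0 0 0 0.75")

```text
clock: 2.8
position: [0.4373, 0.2009, 0.162]
orientation: [0.574, 0.819, -0.001, -0.0]
ft_force: [0.7, -0.8, 0.5]
width: 0.75
grip_force: 0.0
```

```bash
python3 - <<'E'
from h import *
np.set_printoptions(precision=4,suppress=True)
s=bot.observe();print(s['clock'],s['position'],s['orientation'],s['joint_pos'].round(2),s['width'])
g=.0187
plan([.437,.202,.006+.065-g],20,5)
ims=[]
for n in("top","side"):
    c=bot.camera(n); im=c["pixels"][...,::-1].copy()
    u,v=proj(c,np.array([.437,.202,.09])).astype(int); ims.append(cv2.resize(im[v-60:v+60,u-70:u+70],None,fx=2.8,fy=2.8))
cv2.imwrite("pics/a.png",np.hstack(ims))
E
```

```text
2.8 [0.4373 0.2009 0.162 ] [ 0.5744  0.8186 -0.0007 -0.0001] [ 0.37  0.05 -0.87  1.91  0.04  1.2  -0.16] 0.750492484559817
total tool-frame shift cm [ 0.12  0.02 10.97] turn [-0.001  0.001 -0.002]
0.02 0.0 2.19 -0.0 0.0 -0.0; 0.02 0.0 2.19 -0.0 0.0 -0.0; 0.02 0.0 2.19 -0.0 0.0 -0.0; 0.02 0.0 2.19 -0.0 0.0 -0.0; 0.02 0.0 2.19 -0.0 0.0 -0.0;
```

View pics/a.png

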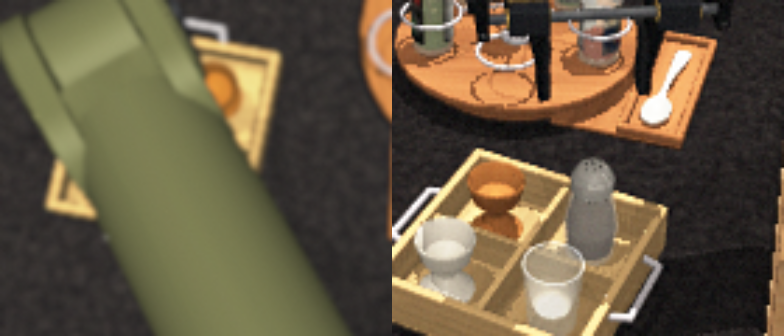

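The arm hides the caddy in the top view. In the side view the fingers (crop about (540,90) and (650,80)) hang above the shaker at (590,205), one either side of it, and the way down is clear.

Emit:
send_rows(rows="0.1 0 2.2 0 0 0 0.75; 0 0 2.2 0 0 0 0.75; 0 0 2.2 0 0 0 0.75; 0 0 2.2 0 0 0 0.75; 0 0 2.2 0 0 0 0.75")

```text
clock: 3.4
position: [0.4394, 0.2, 0.0521]
orientation: [0.577, 0.817, 0.0, 0.0]
ft_force: [-0.6, 0.0, 0.3]
width: 0.749
grip_force: 0.0
```

Emit:
send_rows(rows="0 0 0 0 0 0 0.75; 0 0 0 0 0 0 0.42; 0 0 0 0 0 0 0.42; 0 0 0 0 0 0 0.42; 0 0 0 0 0 0 0.42", grip_force=15)

```text
clock: 3.9
position: [0.4385, 0.2016, 0.0534]
orientation: [0.575, 0.818, 0.0, 0.001]
ft_force: [-0.5, -0.2, 1.4]
width: 0.479
grip_force: 0.5
```

Emit:
send_rows(rows="0 0 0 0 0 0 0.3; 0 0 0 0 0 0 0.2; 0 0 0 0 0 0 0.2; 0 0 0 0 0 0 0.2", grip_force=18)

```text
clock: 4.3
position: [0.4379, 0.2014, 0.053]
orientation: [0.575, 0.818, -0.0, 0.0]
ft_force: [-1.6, -1.3, 5.8]
width: 0.411
grip_force: 18.2
```

```bash
python3 - <<'E'
from h import *
s=bot.observe();print(s['clock'],s['position'],s['orientation'],s['width'],s['grip_force'],s['ft_force'],s['torque'])
c=bot.camera("side"); im=c["pixels"][...,::-1].copy()
u,v=proj(c,np.array([.437,.202,.07])).astype(int); cv2.imwrite("pics/b.png",cv2.resize(im[v-60:v+60,u-80:u+80],None,fx=4,fy=4))
E
```

```text
4.3 [0.4378842  0.20139467 0.05296889] [ 5.75262491e-01  8.17968797e-01 -2.72759386e-04  1.95011853e-04] 0.410607818192801 18.228819129872136 [-1.63249661 -1.2660799   5.80493221] [-0.32153325  0.39014541 -0.01269398]
```

View pics/b.png

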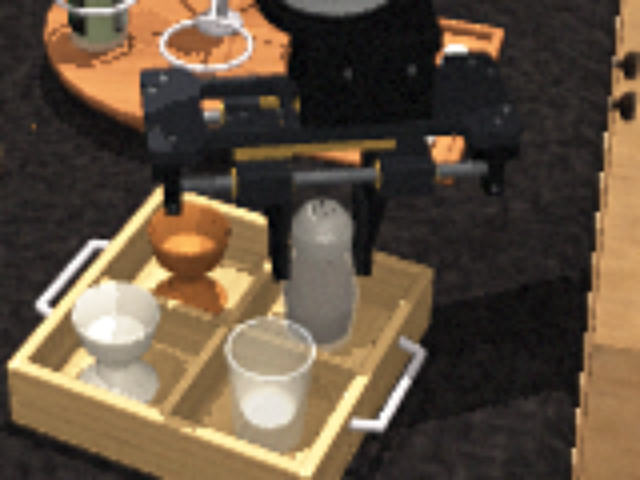

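The pads bear on the tapering shoulder: the opening shows about 36 mm and the pinch pushes the tool up by 6 N. The shaker is still upright at (320,270) and its neighbours are untouched. I'll regrip 6 mm lower.

Emit:
send_rows(rows="0 0 0 0 0 0 0.6; 0 0 0 0 0 0 0.62; 0 0 0.3 0 0 0 0.62; 0 0 0.35 0 0 0 0.62; 0 0 0 0 0 0 0.62")

```text
clock: 4.85
position: [0.4373, 0.2013, 0.0453]
orientation: [0.575, 0.818, -0.0, -0.0]
ft_force: [-0.8, -0.5, 0.5]
width: 0.618
grip_force: 0.0
```

Emit:
send_rows(rows="0 0 0 0 0 0 0.35; 0 0 0 0 0 0 0.2; 0 0 0 0 0 0 0.2; 0 0 0 0 0 0 0.2; 0 0 0 0 0 0 0.2", grip_force=18)

```text
clock: 5.35
position: [0.4378, 0.2015, 0.046]
orientation: [0.575, 0.818, 0.0, 0.0]
ft_force: [0.6, 0.1, -0.8]
width: 0.437
grip_force: 17.8
```

Emit:
send_rows(rows="0 0 -0.5 0 0 0 0.2; 0 0 -0.5 0 0 0 0.2; 0 0 -0.5 0 0 0 0.2; 0 0 0 0 0 0 0.2; 0 0 0 0 0 0 0.2", grip_force=22)

```text
clock: 5.85
position: [0.438, 0.2015, 0.0613]
orientation: [0.575, 0.818, 0.0, 0.0]
ft_force: [-0.0, -0.3, -1.4]
width: 0.432
grip_force: 21.7
```

Emit:
send_rows(rows="0 0 -2 0 0 0 0.2; 0 0 -3 0 0 0 0.2; 0 0 -4 0 0 0 0.2; 0 0 -4 0 0 0 0.2; 0 0 0 0 0 0 0.2")

```text
clock: 6.35
position: [0.4409, 0.2032, 0.1961]
orientation: [0.575, 0.818, 0.003, 0.003]
ft_force: [1.0, -0.8, -2.1]
width: 0.435
grip_force: 21.7
```

```bash
python3 - <<'E'
from h import *
np.set_printoptions(precision=4,suppress=True)
s=bot.observe();print(s['clock'],s['position'],s['orientation'],s['width'],s['grip_force'],s['ft_force'])
c=bot.camera("side"); im=c["pixels"][...,::-1].copy()
p=s["position"]; u,v=proj(c,p).astype(int); cv2.imwrite("pics/c.png",cv2.resize(im[v-50:v+90,u-80:u+80],None,fx=4,fy=4))
w=cloud(c).reshape(-1,3); w=w[(np.hypot(w[:,0]-p[0],w[:,1]-p[1])<.035)]
for z in np.arange(p[2]-.06,p[2]+.0,.006):
    a=w[abs(w[:,2]-z)<.003]; print(z.round(3),len(a), a.mean(0) if len(a) else "", a[:,0].min() if len(a) else "",a[:,0].max() if len(a) else "")
E
```

```text
6.35 [0.4409 0.2032 0.1961] [0.5753 0.818  0.0034 0.0033] 0.4346601397420426 21.694878586565522 [ 0.9516 -0.7958 -2.051 ]
0.136 0   
0.142 0   
0.148 0   
0.154 0   
0.16 35 [0.4387 0.22   0.1607] 0.42241767415759424 0.45714103624705815
0.166 37 [0.4386 0.2204 0.1663] 0.42115736247814317 0.4569674254081996
0.172 42 [0.4372 0.2209 0.1721] 0.42100403161208716 0.4601585722783167
0.178 49 [0.4378 0.2214 0.178 ] 0.4197623486568987 0.45977241124663837
0.184 44 [0.4387 0.2215 0.184 ] 0.41931123886246285 0.45981789912053395
0.19 61 [0.439  0.2216 0.1899] 0.41945978026615865 0.4605765871421657
```

View pics/c.png

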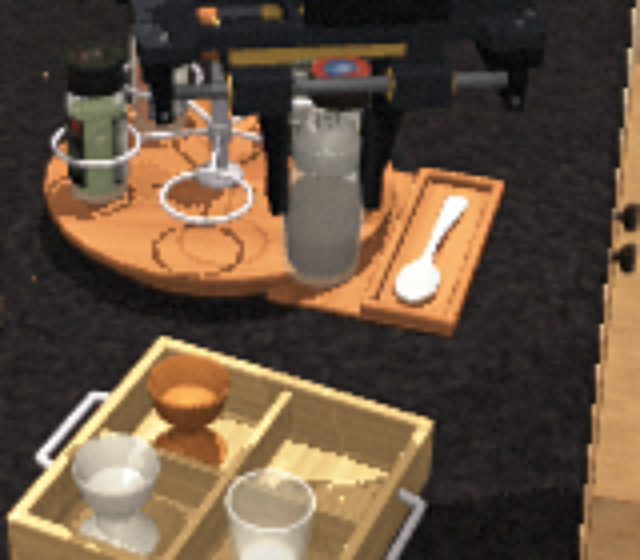

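The shaker is firmly held at (322,215) in the crop, upright and with its underside about 40 mm below the TCP. The other caddy contents have not moved. Next I'll carry it over the free ring.

```bash
python3 - <<'E'
from h import *
plan([.549,.0252,.17],7.4,8)
E
```

```text
total tool-frame shift cm [-20.36   4.31   2.39] turn [0.005 0.001 0.216]
-2.54 0.54 0.3 0.001 0.0 0.027; -2.53 0.61 0.3 0.001 0.0 0.027; -2.51 0.68 0.3 0.001 0.0 0.027; -2.49 0.74 0.3 0.001 0.0 0.027; -2.47 0.81 0.3 0.001 0.0 0.027; -2.45 0.88 0.3 0.001 0.0 0.027; -2.42 0.94 0.29 0.001 0.0 0.027; -2.4 1.01 0.29 0.001 0.0 0.027;
```

Emit:
send_rows(rows="-1.5 0.3 0 0 0 0.02 0.2; -2.5 0.6 0 0 0 0.027 0.2; -3 0.7 0 0 0 0.03 0.2; -3 0.8 0 0 0 0.03 0.2; -3 0.9 0 0 0 0.03 0.2")

```text
clock: 6.9
position: [0.5076, 0.0821, 0.1902]
orientation: [0.632, 0.775, -0.001, -0.0]
ft_force: [0.1, -0.4, -1.2]
width: 0.432
grip_force: 21.7
```

Emit:
send_rows(rows="-3 1 0.5 0 0 0.03 0.2; -2.5 0.9 0.5 0 0 0.027 0.2; -1.5 0.5 0.3 0 0 0.02 0.2; 0 0 0 0 0 0 0.2; 0 0 0 0 0 0 0.2")

```text
clock: 7.4
position: [0.5424, 0.0229, 0.1778]
orientation: [0.659, 0.752, 0.0, -0.001]
ft_force: [0.1, -0.2, -1.0]
width: 0.433
grip_force: 21.7
```

```bash
python3 - <<'E'
from h import *
np.set_printoptions(precision=4,suppress=True)
s=bot.observe();print(s['clock'],s['position'],s['orientation'],s['joint_pos'].round(2),s['width'],s['grip_force'],s['ft_force'])
plan([.549,.0252,.17],7.4,1)
c=bot.camera("side"); p=s["position"]; w=cloud(c).reshape(-1,3)
a=w[(np.hypot(w[:,0]-p[0],w[:,1]-p[1])<.035)&(w[:,2]>p[2]-.037)&(w[:,2]<p[2]-.012)]; print(len(a),"zmin",a[:,2].min(),circ(a[:,:2],.022))
for lo,hi in((-.037,-.027),(-.022,-.012)):
    b=a[(a[:,2]-p[2]>lo)&(a[:,2]-p[2]<hi)]; print(circ(b[:,:2],.022),circ(b[:,:2]))
fr=w[(np.hypot(w[:,0]-.549,w[:,1]-.025)<.035)&(w[:,2]>.055)&(w[:,2]<.07)]; print(len(fr), circ(fr[:,:2],.0275) if len(fr)>5 else "")
E
```

```text
7.4 [0.5424 0.0229 0.1778] [ 0.659   0.7522  0.0002 -0.0008] [ 0.55  0.18 -0.7   1.76  0.12  1.25 -0.05] 0.4331254276860056 21.69539856724377 [ 0.0919 -0.1629 -0.9573]
total tool-frame shift cm [0.14 0.68 0.78] turn [-0.001 -0.001  0.003]
0.14 0.68 0.78 -0.001 -0.001 0.003; 
135 zmin 0.1409555969138886 (array([0.5423, 0.0221, 0.022 ]), np.float64(0.0015030690060334451))
(array([0.5425, 0.0212, 0.022 ]), np.float64(0.0014298617934514735)) (array([0.5418, 0.0243, 0.0193]), np.float64(0.0012388281560253235))
(array([0.5419, 0.0229, 0.022 ]), np.float64(0.0014034418351250568)) (array([0.5416, 0.0244, 0.0207]), np.float64(0.0013728603510271438))
8 (array([0.547 , 0.025 , 0.0275]), np.float64(0.0016585422280578155))
```

Emit:
send_rows(rows="0.15 0.6 0.8 0 0 0 0.2; 0 0 2 0 0 0 0.2; 0 0 2 0 0 0 0.2; 0 0 1.4 0 0 0 0.2; 0 0 0 0 0 0 0.2")

```text
clock: 7.95
position: [0.5469, 0.025, 0.1139]
orientation: [0.659, 0.752, -0.001, -0.002]
ft_force: [-1.1, 0.5, -1.5]
width: 0.437
grip_force: 21.7
```

Emit:
send_rows(rows="0 0 0 0 0 0 0.2; 0 0 0 0 0 0 0.2")

```text
clock: 8.15
position: [0.5494, 0.0244, 0.1171]
orientation: [0.659, 0.752, 0.001, 0.001]
ft_force: [0.1, 0.7, -1.8]
width: 0.431
grip_force: 21.7
```

```bash
python3 - <<'E'
from h import *
np.set_printoptions(precision=4,suppress=True)
s=bot.observe();print(s['clock'],s['position'],s['orientation'],s['ft_force'])
ims=[]
for n in("side","top"):
    c=bot.camera(n); im=c["pixels"][...,::-1].copy(); u,v=proj(c,[.549,.025,.08]).astype(int); ims.append(cv2.resize(im[v-50:v+50,u-50:u+50],None,fx=4,fy=4))
    w=cloud(c).reshape(-1,3);p=s["position"]
    a=w[(np.hypot(w[:,0]-p[0],w[:,1]-p[1])<.035)&(w[:,2]>.078)&(w[:,2]<.1)]
    if len(a)>10: print(n,len(a),circ(a[:,:2],.022))
    fr=w[(np.hypot(w[:,0]-.549,w[:,1]-.025)<.035)&(w[:,2]>.055)&(w[:,2]<.068)]; print(len(fr), circ(fr[:,:2],.0275) if len(fr)>5 else "")
cv2.imwrite("pics/d.png",np.hstack(ims))
E
```

```text
8.15 [0.5494 0.0244 0.1171] [0.6592 0.752  0.0006 0.0007] [ 0.0905  0.7151 -1.8328]
side 91 (array([0.5501, 0.0234, 0.022 ]), np.float64(0.0014624537945703577))
0 
0
```

View pics/d.png

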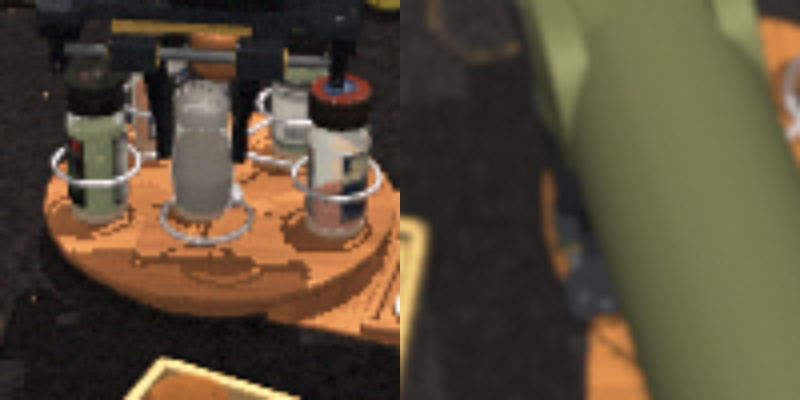

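The shaker hangs over the free ring, with its bottom at about (203,215) and the ring at about (207,213); the jars and gripper are clear. Before lowering I'll check the ring's centre by fitting its projected circle to the first pictures.

```bash
python3 - <<'E'
from h import *
from scipy.optimize import minimize
np.set_printoptions(precision=4,suppress=True)
C={n:dict(np.load(n+"0.npz")) for n in("top","side")}
t=np.linspace(0,2*np.pi,120,endpoint=False)
S={n:255-cv2.GaussianBlur(cv2.cvtColor(C[n]["pixels"],cv2.COLOR_RGB2HSV)[...,1],(0,0),.8).astype(np.float32) for n in C}
def sc(n,x,y,z,r):
    P=np.c_[x+r*np.cos(t),y+r*np.sin(t),np.full(120,z),np.ones(120)]@C[n]["view"].T
    u=C[n]["cx"]-C[n]["fx"]*P[:,0]/P[:,2]; v=C[n]["cy"]+C[n]["fy"]*P[:,1]/P[:,2]
    return np.median(cv2.remap(S[n],u.astype(np.float32),v.astype(np.float32),1)) 
for z in(.060,.062,.064):
  for n in("top","side"):
    g=[(sc(n,x,y,z,r),x,y,r) for x in np.arange(.535,.562,.001) for y in np.arange(.012,.038,.001) for r in(.0265,.0275,.0285)]
    print(z,n,np.array(sorted(g)[-3:]))
  g=[(sc("top",x,y,z,.0275)+sc("side",x,y,z,.0275),x,y) for x in np.arange(.535,.562,.001) for y in np.arange(.012,.038,.001)]; print("both",np.array(sorted(g)[-3:]))
E
```

```text
0.06 top [[192.4512   0.551    0.023    0.0285]
 [193.9312   0.55     0.024    0.0285]
 [194.1875   0.551    0.024    0.0285]]
0.06 side [[185.3906   0.552    0.012    0.0275]
 [185.9326   0.551    0.012    0.0265]
 [186.1934   0.55     0.012    0.0265]]
both [[299.0195   0.552    0.023 ]
 [300.7319   0.552    0.021 ]
 [301.9824   0.552    0.022 ]]
0.062 top [[192.5757   0.55     0.025    0.0285]
 [193.3994   0.551    0.024    0.0285]
 [193.8613   0.55     0.024    0.0285]]
0.062 side [[190.3516   0.551    0.013    0.0285]
 [190.5859   0.552    0.012    0.0275]
 [190.79     0.551    0.012    0.0285]]
both [[320.7769   0.552    0.02  ]
 [320.7915   0.551    0.02  ]
 [320.8105   0.553    0.019 ]]
0.064 top [[192.6748   0.55     0.025    0.0285]
 [193.2842   0.549    0.024    0.0285]
 [193.9648   0.55     0.024    0.0285]]
0.064 side [[190.272    0.551    0.015    0.0275]
 [191.127    0.55     0.015    0.0285]
 [191.5278   0.55     0.014    0.0285]]
both [[345.1104   0.552    0.021 ]
 [345.21     0.551    0.021 ]
 [348.5889   0.552    0.02  ]]
```

```bash
python3 - <<'E'
from h import *
np.set_printoptions(precision=4,suppress=True)
for n in("top","side"):
    c=dict(np.load(n+"0.npz")); w=cloud(c); s=cv2.cvtColor(c["pixels"],cv2.COLOR_RGB2HSV)
    m=(np.hypot(w[...,0]-.549,w[...,1]-.02)<.05)&(s[...,1]<70)&(s[...,2]>120)
    print(n,m.sum(),"z hist",np.histogram(w[m][:,2],bins=np.arange(.02,.09,.005)))
    uv=np.argwhere(m)[:,::-1]; print(" px box",uv.min(0),uv.max(0))
    # ellipse fit of bright pixels -> intersect centre ray with heights
    box=uv[(w[m][:,2]<.08)]
    e=cv2.fitEllipse(box.astype(np.float32)); print(" ellipse",e)
    u,v=e[0]; d=np.array([(u-c["cx"])/c["fx"],-(v-c["cy"])/c["fy"],-1]); V=np.linalg.inv(c["view"]); o=V[:3,3]; d=V[:3,:3]@d
    for z in(.062,.066,.070): print("  ",z,o+d*(z-o[2])/d[2])
    if n=="side":
        im=c["pixels"][...,::-1]; cv2.imwrite("pics/e.png",cv2.resize(im[150:250,270:410],None,fx=5,fy=5,interpolation=cv2.INTER_NEAREST))
E
```

```text
top 168 z hist (array([ 1, 13, 27, 10,  0,  0,  0,  0,  0, 31, 74, 12,  0]), array([0.02 , 0.025, 0.03 , 0.035, 0.04 , 0.045, 0.05 , 0.055, 0.06 ,
       0.065, 0.07 , 0.075, 0.08 , 0.085]))
 px box [324 184] [357 207]
 ellipse ((337.33880615234375, 195.16712951660156), (21.478918075561523, 29.623310089111328), 79.34429168701172)
   0.062 [0.551  0.0199 0.062 ]
   0.066 [0.5501 0.0201 0.066 ]
   0.07 [0.5492 0.0202 0.07  ]
side 89 z hist (array([ 0,  0,  1,  0,  0,  0,  0,  0,  0,  6, 82,  0,  0]), array([0.02 , 0.025, 0.03 , 0.035, 0.04 , 0.045, 0.05 , 0.055, 0.06 ,
       0.065, 0.07 , 0.075, 0.08 , 0.085]))
 px box [318 195] [340 213]
 ellipse ((329.1923522949219, 206.12200927734375), (14.580808639526367, 21.06733512878418), 86.9150619506836)
   0.062 [0.5509 0.0091 0.062 ]
   0.066 [0.5494 0.0151 0.066 ]
   0.07 [0.5479 0.0211 0.07  ]
```

View pics/e.png

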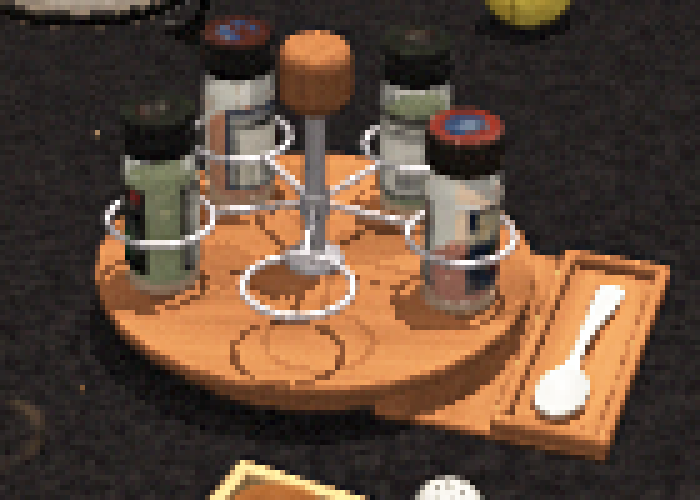

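The wire of the free ring, about (298,285) in this enlarged picture, really sits at z of about 0.072. The fingertips would meet it if I lowered all the way. I'll refit the ring at that height and release the shaker just above the disc.

```bash
python3 - <<'E'
from h import *
np.set_printoptions(precision=4,suppress=True)
t=np.linspace(0,2*np.pi,120,endpoint=False)
for n in("top","side"):
    c=dict(np.load(n+"0.npz")); w=cloud(c); S=255-cv2.cvtColor(c["pixels"],cv2.COLOR_RGB2HSV)[...,1].astype(np.float32)
    for z in(.070,.072,.074):
        def f(q):
            P=np.c_[q[0]+.0275*np.cos(t),q[1]+.0275*np.sin(t),np.full(120,z),np.ones(120)]@c["view"].T
            return cv2.remap(S,(c["cx"]-c["fx"]*P[:,0]/P[:,2]).astype(np.float32),(c["cy"]+c["fy"]*P[:,1]/P[:,2]).astype(np.float32),1).mean()
        print(n,z,max((f((x,y)),x,y) for x in np.arange(.538,.56,.0005) for y in np.arange(.012,.036,.0005)))
    b=w[(np.hypot(w[...,0]-.548,w[...,1]-.024)<.036)&(w[...,2]>.066)&(w[...,2]<.08)]; print(n,"depth",len(b),circ(b[:,:2],.0275),b[:,2].mean())
    # pentagon from all wires
    pts=w[(np.hypot(w[...,0]-.56,w[...,1]+.06)<.125)&(w[...,2]>.067)&(w[...,2]<.078)][:,:2]
    def g(q):
        a=q[2]+np.arange(5)*2*np.pi/5; k=np.c_[q[0]+.085*np.cos(a),q[1]+.085*np.sin(a)]
        d=np.hypot(pts[:,None,0]-k[:,0],pts[:,None,1]-k[:,1]); return np.clip(np.abs(d-.0275).min(1),0,.006)
    s=min((least_squares(g,[.56,-.06,np.radians(a)],loss="soft_l1",f_scale=.001,diff_step=1e-4) for a in range(88,106,2)),key=lambda s:s.cost); print("pentagon",len(pts),s.x[:2],np.degrees(s.x[2]),"free",s.x[:2]+.085*np.array([np.cos(s.x[2]),np.sin(s.x[2])]))
s=bot.observe(); print(s["position"])
E
```

```text
top 0.07 (np.float32(208.8557), np.float64(0.5484999999999989), np.float64(0.02400000000000001))
top 0.072 (np.float32(209.0956), np.float64(0.5479999999999989), np.float64(0.02400000000000001))
top 0.074 (np.float32(209.28728), np.float64(0.5479999999999989), np.float64(0.02400000000000001))
top depth 116 (array([0.5489, 0.025 , 0.0275]), np.float64(0.002001563277530395)) 0.07154874758536407
pentagon 617 [ 0.5604 -0.0587] 97.91385898546326 free [0.5487 0.0255]
side 0.07 (np.float32(229.66734), np.float64(0.547499999999999), np.float64(0.02350000000000001))
side 0.072 (np.float32(230.94957), np.float64(0.5464999999999991), np.float64(0.026500000000000013))
side 0.074 (np.float32(231.89992), np.float64(0.5459999999999992), np.float64(0.029500000000000016))
side depth 88 (array([0.5468, 0.0256, 0.0275]), np.float64(0.0022007519771629113)) 0.07181927430658362
pentagon 551 [ 0.5583 -0.058 ] 97.85102847502185 free [0.5467 0.0262]
[0.5493 0.0242 0.1171]
```

Emit:
send_rows(rows="0.1 -0.1 0.5 0 0 0 0.2; 0 0 0.7 0 0 0 0.2; 0 0 0.5 0 0 0 0.2; 0 0 0.4 0 0 0 0.2; 0 0 0.2 0 0 0 0.2")

```text
clock: 8.75
position: [0.5471, 0.0249, 0.0923]
orientation: [0.659, 0.752, -0.0, -0.0]
ft_force: [0.8, -0.1, -1.8]
width: 0.435
grip_force: 21.7
```

Emit:
send_rows(rows="0 0 0.2 0 0 0 0.2; 0 0 0.3 0 0 0 0.2; 0 0 0.3 0 0 0 0.2; 0 0 0.2 0 0 0 0.2; 0 0 0 0 0 0 0.2")

```text
clock: 9.25
position: [0.5472, 0.0249, 0.0827]
orientation: [0.659, 0.752, -0.0, -0.0]
ft_force: [0.6, -0.2, -1.7]
width: 0.435
grip_force: 21.7
```

```bash
python3 - <<'E'
from h import *
np.set_printoptions(precision=4,suppress=True)
s=bot.observe();print(s['clock'],s['position'],s['orientation'],s['ft_force'],s['torque'])
c=bot.camera("side"); w=cloud(c); im=c["pixels"][...,::-1].copy(); u,v=proj(c,[.549,.025,.08]).astype(int); cv2.imwrite("pics/f.png",cv2.resize(im[v-50:v+50,u-70:u+70],None,fx=5,fy=5))
pts=w[(np.hypot(w[...,0]-.56,w[...,1]+.06)<.125)&(w[...,2]>.067)&(w[...,2]<.078)]
b=w[(np.hypot(w[...,0]-.548,w[...,1]-.024)<.0235)&(w[...,2]>.05)&(w[...,2]<.066)]; print(len(b),circ(b[:,:2],.022))
E
```

```text
9.25 [0.5472 0.0249 0.0827] [ 0.6593  0.7519 -0.0002 -0.0002] [ 0.5933 -0.1619 -1.6764] [-0.0095 -0.0888  0.0486]
47 (array([0.5475, 0.0237, 0.022 ]), np.float64(0.0010344563065769084))
```

View pics/f.png

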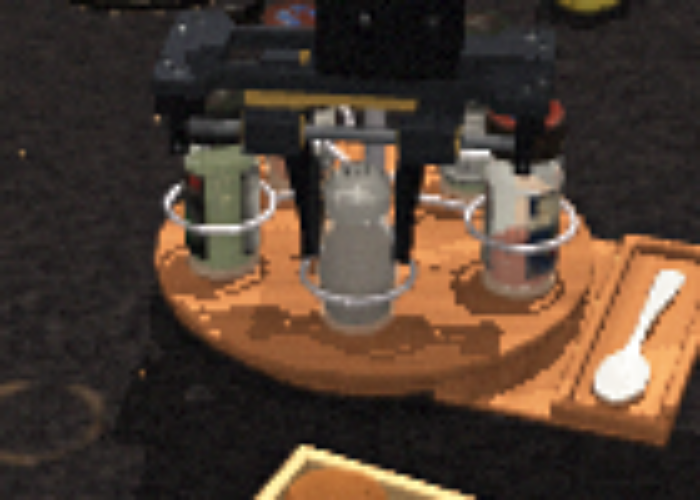

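The shaker's lower end is inside the ring at about (357,285), with no contact force. The jars are upright.

Emit:
send_rows(rows="0 0 0.2 0 0 0 0.2; 0 0 0.2 0 0 0 0.2; 0 0 0 0 0 0 0.2")

```text
clock: 9.6
position: [0.5472, 0.0249, 0.0787]
orientation: [0.659, 0.752, -0.0, -0.0]
ft_force: [-0.2, 0.6, -0.8]
width: 0.433
grip_force: 21.7
```

Emit:
send_rows(rows="0 0 0.2 0 0 0 0.2; 0 0 0 0 0 0 0.2; 0 0 0 0 0 0 0.2")

```text
clock: 9.9
position: [0.5474, 0.0249, 0.077]
orientation: [0.659, 0.752, -0.0, -0.0]
ft_force: [0.2, -0.1, -0.9]
width: 0.431
grip_force: 21.7
```

Emit:
send_rows(rows="0 0 0 0 0 0 0.5; 0 0 0 0 0 0 0.55; 0 0 0 0 0 0 0.6; 0 0 0 0 0 0 0.65; 0 0 0 0 0 0 0.65")

```text
clock: 10.4
position: [0.5476, 0.025, 0.0771]
orientation: [0.659, 0.752, 0.0, 0.0]
ft_force: [-1.0, 1.0, -0.1]
width: 0.634
grip_force: 0.0
```

Emit:
send_rows(rows="0 0 -1 0 0 0 0.65; 0 0 -2 0 0 0 0.65; 0 0 -3 0 0 0 0.65; 0 0 -3 0 0 0 0.65; 0 0 -2 0 0 0 0.65")

```text
clock: 10.9
position: [0.5484, 0.0253, 0.1901]
orientation: [0.659, 0.752, 0.001, 0.001]
ft_force: [0.3, 0.6, 0.0]
width: 0.65
grip_force: 0.0
```

```bash
python3 - <<'E'
from h import *
np.set_printoptions(precision=4,suppress=True)
s=bot.observe();print(s['clock'],s['position'],s['orientation'],s['joint_pos'].round(2),s['ft_force'])
c=bot.camera("side"); w=cloud(c); np.savez("side1.npz",**c)
im=c["pixels"][...,::-1].copy(); u,v=proj(c,[.549,.025,.08]).astype(int); cv2.imwrite("pics/g.png",cv2.resize(im[v-50:v+50,u-70:u+70],None,fx=5,fy=5))
b=w[(np.hypot(w[...,0]-.548,w[...,1]-.024)<.03)&(w[...,2]>.1)&(w[...,2]<.14)]; print("top z",np.percentile(b[:,2],98),circ(b[b[:,2]<.112][:,:2],.017))
pts=w[(np.hypot(w[...,0]-.56,w[...,1]+.06)<.125)&(w[...,2]>.067)&(w[...,2]<.078)][:,:2]
def g(q):
    a=q[2]+np.arange(5)*2*np.pi/5; k=np.c_[q[0]+.085*np.cos(a),q[1]+.085*np.sin(a)]
    d=np.hypot(pts[:,None,0]-k[:,0],pts[:,None,1]-k[:,1]); return np.clip(np.abs(d-.0275).min(1),0,.006)
r=min((least_squares(g,[.56,-.06,np.radians(a)],loss="soft_l1",f_scale=.001,diff_step=1e-4) for a in range(88,106,2)),key=lambda s:s.cost); print("pentagon",len(pts),r.x[:2],np.degrees(r.x[2]))
# tray
for n in("top","side"):
    c=dict(np.load(n+"0.npz")); w=cloud(c); m=(w[...,2]>.009)&(w[...,2]<.019)&(abs(w[...,0]-.405)<.07)&(abs(w[...,1]+.045)<.12); p=w[m][:,:2]
    h=cv2.minAreaRect((p*1000).astype(np.float32)); print(n,h, "axis->centre az",np.degrees(np.arctan2(h[0][1]+58.5,h[0][0]-559.4)))
E
```

```text
10.9 [0.5484 0.0253 0.1901] [0.6592 0.752  0.0009 0.0013] [ 0.54  0.18 -0.71  1.73  0.12  1.27 -0.06] [0.2912 0.5575 0.0403]
top z 0.1230597011268037 (array([0.5469, 0.0262, 0.017 ]), np.float64(0.0017278234266075699))
pentagon 542 [ 0.5606 -0.0668] 97.49540590727818
top ((420.7434997558594, -49.95826721191406), (179.2440948486328, 91.23161315917969), 87.02269744873047) axis->centre az 176.4748313546071
side ((418.14898681640625, -46.44111633300781), (177.86968994140625, 88.5976333618164), 84.96704864501953) axis->centre az 175.12037573184375
```

View pics/g.png

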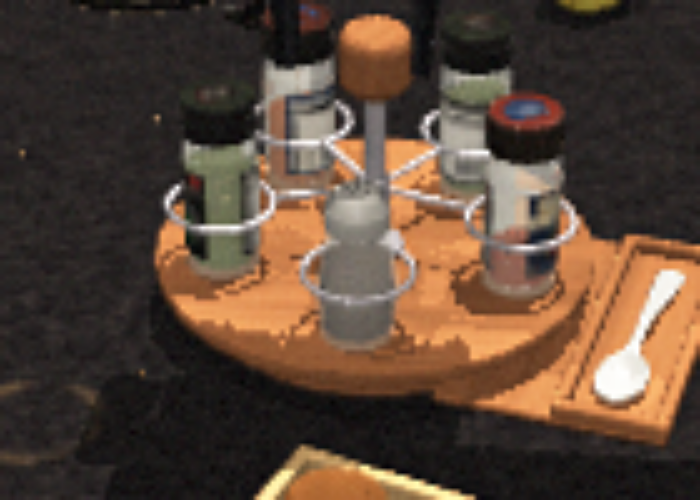

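The shaker stands upright in the free ring, at (357,265) in the crop, and all four jars are upright in theirs. Next is the knob.

```bash
python3 - <<'E'
from h import *
np.set_printoptions(precision=4,suppress=True)
W={n:cloud(dict(np.load(n+".npz"))).reshape(-1,3) for n in("top0","side0","side1")}
for n,w in W.items():
    a=w[(np.hypot(w[:,0]-.559,w[:,1]+.0585)<.032)&(w[:,2]>.142)&(w[:,2]<.161)]; b=w[(np.hypot(w[:,0]-.559,w[:,1]+.0585)<.032)&(w[:,2]>.164)&(w[:,2]<.175)]
    print(n,circ(a[:,:2],.02)," top",cv2.minEnclosingCircle((b[:,:2]*1000).astype(np.float32)),b[:,:2].mean(0))
    d=w[(np.hypot(w[:,0]-.56,w[:,1]+.059)<.14)&(w[:,2]>.025)&(w[:,2]<.038)][:,:2]; h=cv2.convexHull((d*1000).astype(np.float32))[:,0]/1000
    print("  disc",circ(h,.122))
plan([.5598,-.059,.19],7.7,4)
E
```

```text
top0 (array([ 0.5618, -0.0592,  0.02  ]), np.float64(0.0009760196194275012))  top ((559.3985595703125, -58.882789611816406), 18.3343563079834) [ 0.5603 -0.0581]
  disc (array([ 0.5612, -0.0591,  0.122 ]), np.float64(0.0010631055621294937))
side0 (array([ 0.5589, -0.0602,  0.02  ]), np.float64(0.0014942799962167905))  top ((558.8289794921875, -54.90993881225586), 17.81005859375) [ 0.558  -0.0547]
  disc (array([ 0.5581, -0.0578,  0.122 ]), np.float64(0.0010009008071780628))
side1 (array([ 0.5585, -0.06  ,  0.02  ]), np.float64(0.0016431228515717817))  top ((558.2551879882812, -57.729976654052734), 18.55803680419922) [ 0.5578 -0.0553]
  disc (array([ 0.5585, -0.0581,  0.122 ]), np.float64(0.0013451068315638096))
total tool-frame shift cm [-8.51 -0.14  0.31] turn [ 0.008  0.002 -0.003]
-2.13 -0.04 0.08 0.002 0.0 -0.001; -2.13 -0.04 0.08 0.002 0.0 -0.001; -2.13 -0.04 0.08 0.002 0.0 -0.001; -2.13 -0.04 0.08 0.002 0.0 -0.001;
```

Emit:
send_rows(rows="-1.5 0 0 0 0 0 0.65; -2.5 0 0 0 0 0 0.65; -2.5 -0.1 0 0 0 0 0.65; -1.5 0 0 0 0 0 0.65; -0.5 0 0 0 0 0 0.65")

```text
clock: 11.45
position: [0.557, -0.0625, 0.1859]
orientation: [0.661, 0.751, -0.001, -0.001]
ft_force: [-0.1, -0.3, -0.3]
width: 0.65
grip_force: 0.0
```

Emit:
send_rows(rows="0 0 0 0 0 0 0.65; 0 0 0 0 0 0 0.65; 0 0 0 0 0 0 0.65")

```text
clock: 11.75
position: [0.5575, -0.0579, 0.187]
orientation: [0.658, 0.753, 0.0, -0.0]
ft_force: [0.9, -0.2, -0.4]
width: 0.649
grip_force: 0.0
```

```bash
python3 -c "
from h import *
s=bot.observe();print(s['clock'],s['position'],s['orientation'],s['ft_force'])
plan([.5598,-.0588,.136],7.7,1)"
```

```text
11.75 [ 0.55753835 -0.05789167  0.18703825] [ 6.58454195e-01  7.52620774e-01  1.48961564e-04 -1.49756779e-04] [ 0.91422218 -0.20076617 -0.39154026]
total tool-frame shift cm [-0.12  0.21  5.1 ] turn [ 0.    -0.    -0.001]
-0.12 0.21 5.1 0.0 -0.0 -0.001;
```

Emit:
send_rows(rows="-0.1 0.2 1 0 0 0 0.65; 0 0 1.5 0 0 0 0.65; 0 0 1.5 0 0 0 0.65; 0 0 1 0 0 0 0.65; 0 0 0 0 0 0 0.65")

```text
clock: 12.25
position: [0.558, -0.06, 0.1344]
orientation: [0.659, 0.752, -0.001, -0.002]
ft_force: [0.0, -1.0, 0.8]
width: 0.652
grip_force: 0.0
```

Emit:
send_rows(rows="0 0 0 0 0 0 0.55; 0 0 0 0 0 0 0.5; 0 0 0 0 0 0 0.4; 0 0 0 0 0 0 0.3; 0 0 0 0 0 0 0.3", grip_force=15)

```text
clock: 12.75
position: [0.559, -0.0604, 0.1375]
orientation: [0.659, 0.752, -0.001, -0.0]
ft_force: [-4.7, -0.4, 5.6]
width: 0.452
grip_force: 15.0
```

Emit:
send_rows(rows="0 0 0 0 0 -0.02 0.3; 0 0 0 0 0 -0.04 0.3; 0 0 0 0 0 -0.06 0.3; 0 0 0 0 0 -0.06 0.3; 0 0 0 0 0 -0.06 0.3")

```text
clock: 13.25
position: [0.5594, -0.0603, 0.1376]
orientation: [0.564, 0.826, -0.0, -0.0]
ft_force: [-3.1, -0.3, 4.9]
width: 0.454
grip_force: 15.0
```

Emit:
send_rows(rows="0 0 0 0 0 -0.06 0.3; 0 0 0 0 0 -0.06 0.3; 0 0 0 0 0 -0.06 0.3; 0 0 0 0 0 -0.06 0.3; 0 0 0 0 0 -0.06 0.3")

```text
clock: 13.75
position: [0.5598, -0.0601, 0.1376]
orientation: [0.434, 0.901, -0.0, 0.0]
ft_force: [-2.1, 0.3, 4.5]
width: 0.454
grip_force: 15.0
```

```bash
cat >> h.py <<'E'
def pent(c,a0,ax=(.5598,-.0588)):
    w=cloud(c); pts=w[(np.hypot(w[...,0]-ax[0],w[...,1]-ax[1])<.125)&(w[...,2]>.067)&(w[...,2]<.078)][:,:2]
    def g(q):
        a=q[0]+np.arange(5)*2*np.pi/5; k=np.c_[ax[0]+.085*np.cos(a),ax[1]+.085*np.sin(a)]
        d=np.hypot(pts[:,None,0]-k[:,0],pts[:,None,1]-k[:,1]); return np.clip(np.abs(d-.0275).min(1),0,.006)
    r=min((least_squares(g,[np.radians(a0+a)],loss="soft_l1",f_scale=.001,diff_step=1e-4) for a in range(-12,13,2)),key=lambda s:s.cost)
    return len(pts),np.degrees(r.x[0]),r.cost/len(pts)
E
python3 - <<'E'
from h import *
for n,a in(("top0",97.7),("side0",97.7),("side1",97.7)): print(n,pent(dict(np.load(n+".npz")),a))
s=bot.observe(); A=R.from_quat(s["orientation"]).as_matrix(); yaw=np.degrees(np.arctan2(A[1,1],A[0,1])); print(s["clock"],s["position"],s["ft_force"],s["torque"],s["joint_pos"].round(2),s["width"],"closing az",yaw)
c=bot.camera("side"); print(pent(c,97.7+yaw-7.6))
E
```

```text
top0 (617, np.float64(97.88823609025312), np.float64(1.9345241544499626e-06))
side0 (551, np.float64(98.32480699457167), np.float64(3.112603395157315e-06))
side1 (542, np.float64(98.46290189346738), np.float64(3.2380375382434925e-06))
13.75 [ 0.55981335 -0.060092    0.1375538 ] [-2.14609676  0.2573761   4.47752999] [-0.03588357  0.58197572 -0.02248066] [ 0.68  0.27 -0.71  1.76  0.19  1.19  0.59] 0.4538482965639548 closing az 38.59181485843433
(512, np.float64(129.4216402065393), np.float64(3.3625290038464276e-06))
```

Emit:
send_rows(rows="0 0 0 0 0 -0.04 0.3; 0 0 0 0 0 -0.06 0.3; 0 0 0 0 0 -0.06 0.3; 0 0 0 0 0 -0.06 0.3; 0 0 0 0 0 -0.06 0.3")

```text
clock: 14.3
position: [0.5601, -0.0597, 0.1376]
orientation: [0.304, 0.953, 0.0, 0.0]
ft_force: [-1.1, 0.8, 3.3]
width: 0.455
grip_force: 15.0
```

Emit:
send_rows(rows="0 0 0 0 0 -0.06 0.3; 0 0 0 0 0 -0.06 0.3; 0 0 0 0 0 -0.06 0.3; 0 0 0 0 0 -0.06 0.3; 0 0 0 0 0 -0.06 0.3")

```text
clock: 14.8
position: [0.5603, -0.0593, 0.1376]
orientation: [0.158, 0.987, 0.0, 0.001]
ft_force: [-1.2, 1.6, 3.1]
width: 0.453
grip_force: 15.0
```

Emit:
send_rows(rows="0 0 0 0 0 -0.06 0.3; 0 0 0 0 0 -0.05 0.3; 0 0 0 0 0 -0.03 0.3; 0 0 0 0 0 -0.01 0.3; 0 0 0 0 0 0 0.3")

```text
clock: 15.3
position: [0.5604, -0.0591, 0.1376]
orientation: [0.085, 0.996, 0.001, 0.001]
ft_force: [-1.3, 3.6, 4.5]
width: 0.453
grip_force: 15.0
```

```bash
python3 - <<'E'
from h import *
np.set_printoptions(precision=4,suppress=True)
s=bot.observe(); A=R.from_quat(s["orientation"]).as_matrix(); yaw=np.degrees(np.arctan2(A[1,1],A[0,1])); print(s["clock"],s["position"],s["ft_force"],s["joint_pos"].round(2),s["width"],"closing az",yaw)
for n in("side","top"):
    c=bot.camera(n); np.savez(n+"2.npz",**c); print(n,pent(c,97.9+yaw-7.6))
    w=cloud(c); b=w[(np.hypot(w[...,0]-.475,w[...,1]+.053)<.035)&(w[...,2]>.1)&(w[...,2]<.112)]; 
    if len(b)>10:
        q=circ(b[:,:2],.017)[0]; print(" shaker",len(b),q[:2],"az",np.degrees(np.arctan2(q[1]+.0588,q[0]-.5598)))
# tray edges: outline of the tray from depth, in both first pictures; sides are 176 mm apart
for n in("top0","side0","side2"):
    w=cloud(dict(np.load(n+".npz"))); m=(w[...,2]>.008)&(w[...,2]<.02)
    def edges(q,full=0):
        e=np.array([np.cos(q),np.sin(q)]); f=np.array([-e[1],e[0]])
        p=w[m][:,:2]-[.5598,-.0588]; r=p@e; t=p@f; k=(r>.135)&(r<.178)&(abs(t)<.12); r,t=r[k],t[k]
        hi=[];lo=[]
        for a in np.arange(.135,.178,.004):
            j=(r>=a)&(r<a+.004)
            if j.sum()>5: hi.append(t[j].max());lo.append(t[j].min())
        return np.arange(len(hi))*.004,np.array(hi),np.array(lo)
    r,hi,lo=edges(np.radians(176)); print(n,"slopes deg",np.degrees(np.polyfit(r,hi,1)[0]).round(2),np.degrees(np.polyfit(r,lo,1)[0]).round(2),"hi/lo mm",np.median(hi)*1000,np.median(lo)*1000)
    p=w[m][:,:2]-[.5598,-.0588]; e=np.array([np.cos(np.radians(176)),np.sin(np.radians(176))]); f=np.array([-e[1],e[0]]); r=p@e;t=p@f;k=(abs(t)<.08)&(r>.12)&(r<.2)
    T=np.arange(-.075,.08,.006); F=[r[k&(abs(t-a)<.003)].max() for a in T]; print("  front edge slope deg",np.degrees(np.polyfit(T,F,1)[0]).round(2),np.median(F))
E
```

```text
15.3 [ 0.5604 -0.0591  0.1376] [-1.3187  3.6198  4.4814] [ 0.77  0.29 -0.82  1.76  0.23  1.19  1.28] 0.45296200351612337 closing az 80.28229736556744
side (536, np.float64(171.34901851601882), np.float64(3.1643796046588805e-06))
 shaker 55 [ 0.473  -0.0454] az 171.19900382022462
top (347, np.float64(170.71288947220143), np.float64(2.50880546388372e-06))
 shaker 31 [ 0.4759 -0.0448] az 170.5099811825754
top0 slopes deg 0.29 1.18 hi/lo mm 84.83002650233196 -87.85935399532625
  front edge slope deg 0.7 0.18306100359877947
side0 slopes deg 1.61 -0.08 hi/lo mm 83.81646993494395 -89.98642513147438
  front edge slope deg 0.25 0.1854098148939617
side2 slopes deg -3.37 -1.61 hi/lo mm 83.41016862400308 -90.38275714379762
  front edge slope deg 0.48 0.18499567296948544
```

Emit:
send_rows(rows="0 0 0 0 0 -0.02 0.3; 0 0 0 0 0 -0.03 0.3; 0 0 0 0 0 -0.02 0.3; 0 0 0 0 0 -0.006 0.3; 0 0 0 0 0 0 0.3")

```text
clock: 15.9
position: [0.5604, -0.059, 0.1375]
orientation: [0.047, 0.999, 0.001, 0.001]
ft_force: [-0.2, 4.2, 5.3]
width: 0.458
grip_force: 15.0
```

Emit:
send_rows(rows="0 0 0 0 0 0 0.3; 0 0 0 0 0 0 0.3; 0 0 0 0 0 0 0.3; 0 0 0 0 0 0 0.3; 0 0 0 0 0 0 0.3")

```text
clock: 16.4
position: [0.5604, -0.059, 0.1375]
orientation: [0.047, 0.999, 0.001, 0.001]
ft_force: [-0.8, 4.7, 5.8]
width: 0.457
grip_force: 15.0
```

```bash
python3 - <<'E'
from h import *
np.set_printoptions(precision=4,suppress=True)
s=bot.observe(); A=R.from_quat(s["orientation"]).as_matrix(); yaw=np.degrees(np.arctan2(A[1,1],A[0,1])); print(s["clock"],s["position"],s["ft_force"],s["qd"].round(4),s["width"],s["grip_force"],"closing az",yaw)
ims=[]
for n in("side","top"):
    c=bot.camera(n); print(n,pent(c,175)); w=cloud(c)
    b=w[(np.hypot(w[...,0]-.475,w[...,1]+.053)<.035)&(w[...,2]>.1)&(w[...,2]<.112)]
    q=circ(b[:,:2],.017)[0]; print(" shaker",len(b),q[:2],"az",np.degrees(np.arctan2(q[1]+.0588,q[0]-.5598)))
    u,v=proj(c,[.5,.03,.06]).astype(int); ims.append(cv2.resize(c["pixels"][v-80:v+100,u-95:u+95,::-1],(400,380)))
cv2.imwrite("pics/i.png",np.hstack(ims))
E
```

```text
16.4 [ 0.5604 -0.059   0.1375] [-0.8128  4.728   5.7853] [-0.0003  0.0012 -0.0001  0.0013  0.0002  0.0013  0.0006] 0.4567051641477764 15.007671907078475 closing az 84.63872223529485
side (521, np.float64(175.33450620203018), np.float64(3.1749376685195846e-06))
 shaker 53 [ 0.472  -0.0524] az 175.85111290850008
top (358, np.float64(175.0875255857019), np.float64(2.3884808037091483e-06))
 shaker 31 [ 0.475  -0.0514] az 174.97860401100115
```

View pics/i.png

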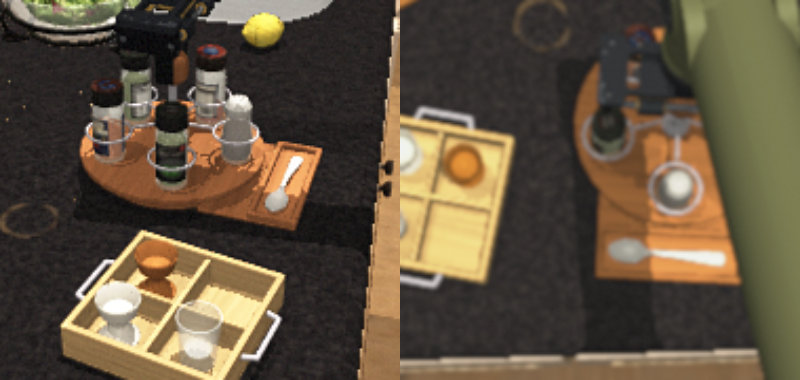

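The shaker stands in its ring at the front, at (677,186) in the top half and (238,130) in the side half, in line with the middle of the tray at about (668,250). The knob is gripped, the jars are upright, and the caddy contents and teaspoon have not moved, so I'm handing in.

```bash
python3 -c "
from workcell import bot
print(bot.sign_off())"
```

```text
the job is handed in; nothing more can be done
None
```

The salt shaker stands in the free ring at the front over the middle of the spoon tray (within about 1° by the cameras), the gripper still holds the carousel by its knob, and the job was handed in at about 16 s; the jars, caddy contents and teaspoon looked undisturbed in the last pictures, and no verdict was returned.

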